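Flip the ready flag of the battery dock that holds the pack

ROBOT

A 6-joint arm with a two-finger parallel gripper is mounted at the origin on the work surface. World frame = base frame: x ahead of the robot, y to its left, z up, the work surface at z = 0. Lengths are in m, angles in rad, forces in N, time in s.
With the tool pointing down it reaches from about 0.375 to 0.975 m from the base axis. Payload 3.8 kg.
Tool frame: the origin (TCP) lies at the very end of the fingers, on their centre line; the grasp point (between the pads) lies 19 mm behind it; z points along the fingers, y is the direction in which the jaws open and shut (so a half turn about z gives the same grasp; the last joint's range is limited). The gripper opens to 85 mm and grips with 20 to 120 N. Pads are 22 mm wide; open, the fingers measure 114 mm over their backs; the gripper's body (76 mm by 85 mm) begins 54 mm behind the grasp point. The pads swing forward as they close: fully open they stand 13 mm farther back than shut.
Start: joints at [-1.166, 0.264, 1.604, -0, 1.274, -0.037], TCP at [0.289, -0.61, 0.231] pointing down, gripper open.
Joint ranges: [-2.63, 2.63], [-0.94, 2.18], [0.31, 2.57], [-1.31, 4.45], [0, 2.66], [-2.55, 2.55]. Speed limits (rad/s): [2.57, 2.57, 3.14, 3.14, 3.14, 3.14].

INTERFACE

Orientations are given as a rotation vector (axis times angle).
In Python, from workcell import bot, viewer gives the robot as it stands.
- The arm moves only by the tool jog_arm, never from a script. Its argument "motion" is a list of rows, each an object of numbers: "dx", "dy", "dz": the shift along the world's x, y, z in cm; "turn": the turn about the world's z in rad. A call has 1 to 12 rows; each row shifts and turns the commanded pose from where the row before left it; what a row does not reach is not made up. A row lasts 1/12 s, in which the tool goes at most 41.7 mm and 7.16 degrees, less where a joint would pass 70% of its speed; a pose out of reach is approached as far as the arm can. A call is refused whole if a number of a shift passes 4.17 or a number of a turn 0.125, either way. A call with a gripper value outside its range is refused whole. "fingers" is the finger opening in cm, from 0 to 8.54, set as the call begins (left out, the last holds). The fingers move at their own pace and stop on an object; "grip_force" is the grip in N (left out, the last holds). Time passes only in rows, so rows that do not move let the fingers close. It gives the time, the measured TCP pose, the force and the opening at its end, in the units of the state.
- bot.read_state(): the state, without advancing time (a new reading comes with each control period).
- viewer.read_camera(name): name is "scene" or "top"; returns (picture, depth): 384x512x3 uint8, red, green, blue; 384x512 float32, m along the optical axis (not along the pixel's ray), 0 where there is no reading.
- viewer.camera_info(name): a dict with "vertical_fov" (degrees; the focal length in pixels is half the picture's height over the tangent of half this angle, whatever the lens; pixels are square), "cx", "cy" (the principal point, pixels), "R" (3x3) and "t" (3): a world point X has camera coordinates R X + t. Camera axes: x right, y down, z forward; pixel columns grow to the right and rows downward; lengths in m; the calibration is good to about 2 mm. A picture is of the moment at which its call begins. camera_info takes no time and is no camera call.
- bot.finish_job(): hands the job in, once; it reports no verdict.
The state is a dict: "time": time; "q": joint angles; "joint_vel": joint speeds; "joint_torque": joint torques, N m; "tool_pos": TCP position; "tcp_rot": TCP orientation; "wrist_force": force on the tool from outside, world axes, zero at the start; "torque": the same for the moment, N m; "width": opening from 0.0 (shut) to 1.0 (fully open).
Only numpy, scipy, OpenCV 4.12 (cv2) and the standard library are available. Lean on these libraries where they do the work, as an engineer would, in place of code of your own. Each camera call takes 0.05 s, during which the arm holds its last target. There are 200 camera calls.

TASK

Two battery docks stand on the pit table; the pack in one of them is charged. Push that dock's hinged flag over its hinge with your fingertips, from the side with the disc to lying fully flat on the other side with the cross facing up. Lift and carry nothing, do not force the flag against its stop, leave the pack seated in its cradle, and leave the empty dock's flag and the other things on the table as they are.

Things in the scene. Friction and masses are not known exactly. Their poses are not given: they have to be found in the camera images.
- dock_full: the dock with the pack, fixed. Grey base plate 130 mm in x, y from -55 to 145 mm, 10 mm thick; origin on the table under the middle of the hinge, z up. Posts (22 x 8 mm, 97 mm tall) at y = -43 and 43 mm carry the hinge, which runs along y; the flag starts on the -x side and is to end on the +x side. Cradle: 118 x 48 mm tray centred at y = 105 mm, rim 32 mm above the table
- flag_full (a joint): the flag to flip: white plate 88 x 66 x 4 mm. Joint in rad: 0 = level on the dock's -x side, disc face up; 1.57 = upright; 3.14 = level on the +x side, cross face up; firm stops at both ends. Stiff hinge (0.035 N m, under 1 N at the free edge): it stays at any angle where it is left; nothing but the 10 mm base plate lies below it
- flag_full_hinge (a point): middle of that flag's hinge axis, 85 mm above the table; fixed; axes as dock_full's
- flag_full_edge (a point): middle of that flag's free edge, outer side, at mid-thickness, 92 mm from the hinge axis; moves with the flag. Here a thumb tab 36 mm wide, 4 mm thick rises 25 mm square to the plate on the disc face (up at joint 0, down at 3.14). Raised disc (36 mm across) on one face, raised cross (52 mm bars) on the other, 1.5 mm high, look only, 48 mm from the hinge
- dock_empty: the same kind of dock, cradle empty: leave it alone; origin and axes as for dock_full
- flag_empty (a joint): the empty dock's flag, the same in make and joint values as flag_full: leave it as it is
- flag_empty_edge (a point): middle of the empty dock's flag's free edge
- battery: loose battery pack, black and grey block 100 x 34 x 36 mm, 0.19 kg, lying in dock_full's cradle, its top 51 mm above the table; origin at the centre of its underside, x along its length
- water_bottle: loose water bottle, 64 mm across, 160 mm tall, beyond the docks; origin at the centre of its underside
- screwdriver: loose screwdriver, 180 mm long, lying to the left of the docks; origin at mid-length on its underside, x towards its tip
- servo: loose small black servo motor, 54 x 20 mm, 42 mm tall, to the right of the docks; origin at the centre of its underside

How it is judged:
By the outcome, as a careful person would: the job done as asked, in the order asked, and still so for the second after the job is handed in, with the robot touching nothing.
It also fails if it takes over 48 s, if anything falls off the work surface, if the arm or the gripper's body presses on something with over 40 N, if the wrist force passes 120 N, or if a joint passes its speed limit or range.

## Working session

There is one attempt and no reset: what is moved stays moved. The work goes in short steps, Python scripts to look and compute and a tool call to move; the robot and the scene stay as the last step left them, time stands still between calls to the robot, and variables do not carry over. Pictures are saved under pics/ and viewed, about 8 in all and at most 12, crops included, and the job is handed in when it is done.

Besides the shell and the picture viewer there is one more tool, called after "Emit:" as name(argument=value, ...), one argument or row to a line, values as JSON. jog_arm: Moves the arm, as the interface text tells. Its arguments: {"type":"object","properties":{"motion":{"type":"array"},"fingers":{"type":"number"},"grip_force":{"type":"number"}},"required":["motion"]}

```bash
mkdir -p pics; cat > h.py <<'E'
import numpy as np, cv2
from workcell import bot, viewer
def shot(n,f):
    p,d=viewer.read_camera(n); cv2.imwrite('pics/'+f+'.png',p[:,:,::-1]); np.save('pics/'+f+'.npy',d); return p,d
def cam(n):
    c=viewer.camera_info(n); f=192/np.tan(np.radians(c['vertical_fov'])/2); return f,c['cx'],c['cy'],np.array(c['R']),np.array(c['t'])
def pts(n,d):
    f,cx,cy,R,t=cam(n); v,u=np.mgrid[:384,:512]
    P=np.stack([(u-cx)*d/f,(v-cy)*d/f,d],-1)
    W=(P-t)@R; W[d==0]=np.nan; return W
E
python3 - <<'E'
from h import *
for n in('top','scene'):
    shot(n,n+'0'); print(n,viewer.camera_info(n))
a=cv2.imread('pics/top0.png');b=cv2.imread('pics/scene0.png')
print(bot.read_state())
E
```

```text
top {'vertical_fov': 49.068052634679006, 'cx': 254.9911265359607, 'cy': 186.94639868351095, 'R': array([[ 0.02545684, -0.99964854,  0.00739885],
       [-0.98580279, -0.02633163, -0.16582974],
       [ 0.16596628, -0.00307231, -0.98612664]]), 't': array([0.00208267, 0.63057765, 1.03900448])}
scene {'vertical_fov': 52.87904649917215, 'cx': 255.511791939176, 'cy': 195.32583476254916, 'R': array([[ 0.68658669,  0.72695856, -0.01140074],
       [ 0.4737996 , -0.45927086, -0.75138819],
       [-0.5514641 ,  0.51049146, -0.65976194]]), 't': array([-0.43682063, -0.21869004,  1.37244481])}
{'time': 0.1, 'q': array([-1.16590330e+00,  2.64697053e-01,  1.60525854e+00,  9.30673815e-07,
        1.27372584e+00, -3.68764870e-02]), 'joint_vel': array([ 0.00023258, -0.00079622, -0.00307478, -0.00132517, -0.00216477,
        0.00105085]), 'joint_torque': array([ 4.56098969e-04, -5.16707683e+01, -3.68588841e+01,  6.23532458e-06,
        6.30921437e-03,  3.52873144e-06]), 'tool_pos': array([ 0.28833459, -0.6095669 ,  0.23006218]), 'tcp_rot': array([-3.06326074e+00, -6.87850480e-01,  5.98572389e-04]), 'wrist_force': array([ 0.61086742, -0.00497229,  0.20332817]), 'torque': array([ 0.03505618,  0.05496567, -0.00994753]), 'width': 0.9949034213524605}
```

View pics/top0.png

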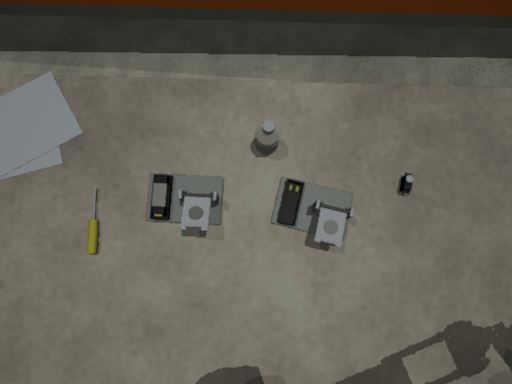

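View pics/scene0.png

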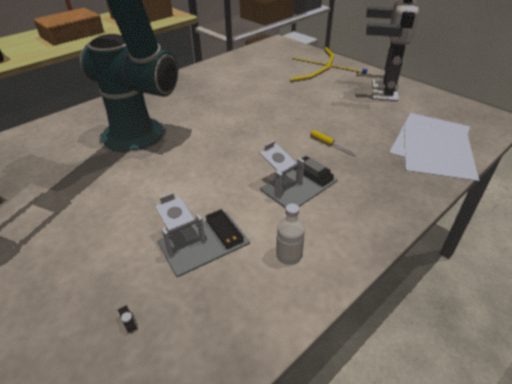

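The top view shows two docks: left (about 160-222, 175-224), with what looks like a pack at (161,197), and right (about 275-352, 180-235), whose cradle shows bare contacts at (291,188). Both flags are on the robot side with the disc up. I'll confirm with depth.

```bash
python3 - <<'E'
from h import *
p=cv2.imread('pics/top0.png');d=np.load('pics/top0.npy');W=pts('top',d)
for n,u,v in[('packL',161,190),('packL2',160,210),('cradR',291,203),('plateL',185,182),('table',240,250)]: print(n,W[v,u].round(4))
hsv=cv2.cvtColor(p,cv2.COLOR_BGR2HSV)
for n,(u0,u1,v0,v1) in{'L':(140,235,165,245),'R':(265,365,170,255)}.items():
    w=W[v0:v1,u0:u1].reshape(-1,3)
    b=w[(w[:,2]>.004)&(w[:,2]<.018)]
    r=cv2.minAreaRect((b[:,:2]*1000).astype(np.float32)); print(n,'base',r,cv2.boxPoints(r).round().tolist(),len(b))
    f=w[(w[:,2]>.062)]
    print(' flag zmin/max',np.nanpercentile(f[:,2],[2,25,50,75,98]).round(3),cv2.minAreaRect((f[:,:2]*1000).astype(np.float32)))
    # plane fit
    m=(hsv[v0:v1,u0:u1,2].reshape(-1)>110)&(w[:,2]>.05)
    q=w[m]; c=np.median(q,0); 
    for k in range(3):
        A=np.c_[q[:,:2],np.ones(len(q))]; s=np.linalg.lstsq(A,q[:,2],rcond=None)[0]; q=q[abs(A@s-q[:,2])<.004]
    print(' plane',s.round(3),len(q),q.mean(0).round(3),q.min(0).round(3),q.max(0).round(3))
big=cv2.resize(p[160:250,140:240],None,fx=5,fy=5,interpolation=cv2.INTER_CUBIC)
s=cv2.imread('pics/scene0.png');bs=cv2.resize(s[130:215,250:345],None,fx=5,fy=5,interpolation=cv2.INTER_CUBIC)
h=450;cv2.imwrite('pics/c1.png',np.hstack([cv2.resize(big,(400,360)),cv2.resize(bs,(400,360))]))
E
```

```text
packL [0.6163 0.2621 0.0497]
packL2 [0.5645 0.2622 0.0464]
cradR [ 0.5959 -0.0789  0.0141]
plateL [0.6463 0.2079 0.0083]
table [0.4684 0.0537 0.0032]
L base ((585.7699584960938, 201.628173828125), (211.43597412109375, 255.84963989257812), 1.6687493324279785) [[476.0, 326.0], [484.0, 71.0], [695.0, 77.0], [688.0, 333.0]] 1828
 flag zmin/max [0.081 0.091 0.099 0.106 0.132] ((562.2671508789062, 164.28956604003906), (94.48402404785156, 98.86741638183594), 87.95703887939453)
 plane [-0.302  0.011  0.267] 573 [0.557 0.164 0.1  ] [0.514 0.116 0.087] [0.609 0.198 0.116]
R base ((575.718994140625, -145.28231811523438), (224.14418029785156, 268.7413330078125), 0.5963216423988342) [[462.0, -12.0], [465.0, -281.0], [689.0, -278.0], [686.0, -10.0]] 2509
 flag zmin/max [0.082 0.089 0.092 0.095 0.116] ((537.81103515625, -168.9690704345703), (95.12065124511719, 102.25281524658203), 77.71038818359375)
 plane [-0.102  0.027  0.151] 643 [ 0.532 -0.169  0.092] [ 0.482 -0.207  0.085] [ 0.591 -0.131  0.1  ]
```

View pics/c1.png

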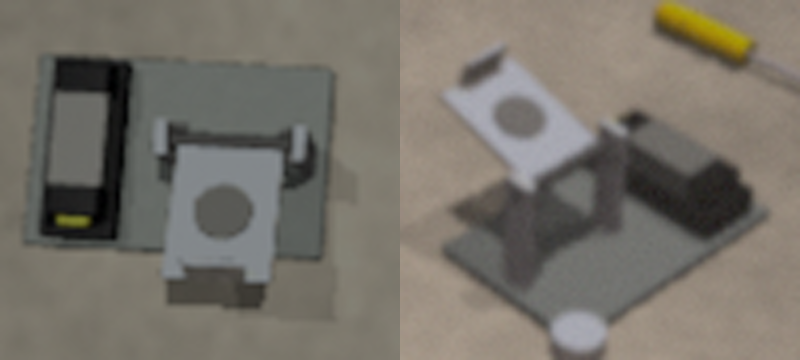

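Left dock holds the pack: its cradle reads 47-50 mm high against 14 mm in the right one. Its flag is already tilted up about 17°. In the crop the base corners are at about (38,55), (333,68), (320,258) and (25,243), and the post tops at (160,135) and (299,142). I'll cast those onto their known heights.

```bash
cat >> h.py <<'E'
def ray(n,u,v,z):
    f,cx,cy,R,t=cam(n); o=-R.T@t; r=R.T@np.array([(u-cx)/f,(v-cy)/f,1]); return o+r*(z-o[2])/r[2]
E
python3 - <<'E'
from h import *
C=[(38,55),(333,68),(320,258),(25,243)]
P=[ray('top',140+a/4,160+b/4,.010)[:2] for a,b in C]; print(np.round(P,4))
print('sides',[np.linalg.norm(P[i]-P[(i+1)%4]).round(3) for i in range(4)])
ex=(P[0]-P[3]+P[1]-P[2]); yaw=np.arctan2(ex[1],ex[0]); c=np.mean(P,0)
ey=(P[0]-P[1]+P[3]-P[2]); print('yaw',yaw,np.arctan2(-ey[0],ey[1]))
y=(yaw+np.arctan2(-ey[0],ey[1]))/2
print('hinge from base',c-45e-3*np.array([-np.sin(y),np.cos(y)]),y)
# post tops
T=[ray('top',140+a/4,160+b/4,.097)[:2] for a,b in[(160,137),(299,143)]];print('posts',np.round(T,4),np.mean(T,0),np.linalg.norm(T[0]-T[1]))
d=T[0]-T[1];print(np.arctan2(-d[0],d[1]))
E
```

```text
[[0.6661 0.3048]
 [0.6625 0.105 ]
 [0.5339 0.1087]
 [0.5387 0.3049]]
sides [np.float64(0.2), np.float64(0.129), np.float64(0.196), np.float64(0.127)]
yaw -0.015008122393944228 -0.02130258552346884
hinge from base [0.5994742  0.16086317] -0.018155353958706533
posts [[0.5995 0.2039]
 [0.5981 0.1178]] [0.59880328 0.16085682] 0.08617815620849796
-0.017046401872269773
```

Both estimates agree: the hinge is at (0.599, 0.161, 0.085) with yaw about -0.02, and the base sides come out near 200 x 130 mm as given. 

Plan, with the fingers shut:
1. Push the tab's outer face near its top, following its arc, to about 55°.
2. Drop behind the free edge and push it past upright.
3. Press the cross face down gently until it is flat.

Transit first.

Emit:
jog_arm(
  motion=[
    {"dx": 0.3, "dy": 1.6, "turn": -0.038},
    {"dx": 0.6, "dy": 3.2, "turn": -0.038},
    {"dx": 0.6, "dy": 3.2, "turn": -0.038},
    {"dx": 0.6, "dy": 3.2, "turn": -0.038},
    {"dx": 0.6, "dy": 3.2, "turn": -0.038},
    {"dx": 0.6, "dy": 3.2, "turn": -0.038},
    {"dx": 0.6, "dy": 3.2, "turn": -0.038},
    {"dx": 0.6, "dy": 3.2, "turn": -0.038},
    {"dx": 0.6, "dy": 3.2, "turn": -0.038},
    {"dx": 0.6, "dy": 3.2, "turn": -0.038},
    {"dx": 0.6, "dy": 3.2, "turn": -0.038},
    {"dx": 0.6, "dy": 3.2, "turn": -0.038},
  ],
  fingers=0,
  grip_force=20,
)

```text
validation failed for argument at $.mo...
```

Emit:
jog_arm(
  motion=[
    {"dx": 0.6, "dy": 3.2},
    {"dx": 0.6, "dy": 3.2},
    {"dx": 0.6, "dy": 3.2},
    {"dx": 0.6, "dy": 3.2},
    {"dx": 0.6, "dy": 3.2},
    {"dx": 0.6, "dy": 3.2},
    {"dx": 0.6, "dy": 3.2},
    {"dx": 0.6, "dy": 3.2},
    {"dx": 0.6, "dy": 3.2},
    {"dx": 0.6, "dy": 3.2},
    {"dx": 0.6, "dy": 3.2},
    {"dx": 0.3, "dy": 1.6},
  ],
)

```text
validation failed for argument at $.mo...
```

Emit:
jog_arm(
  motion=[
    {"dx": 0.3, "dy": 1.6, "dz": 0, "turn": -0.038},
    {"dx": 0.6, "dy": 3.2, "dz": 0, "turn": -0.038},
    {"dx": 0.6, "dy": 3.2, "dz": 0, "turn": -0.038},
    {"dx": 0.6, "dy": 3.2, "dz": 0, "turn": -0.038},
    {"dx": 0.6, "dy": 3.2, "dz": 0, "turn": -0.038},
    {"dx": 0.6, "dy": 3.2, "dz": 0, "turn": -0.038},
    {"dx": 0.6, "dy": 3.2, "dz": 0, "turn": -0.038},
    {"dx": 0.6, "dy": 3.2, "dz": 0, "turn": -0.038},
    {"dx": 0.6, "dy": 3.2, "dz": 0, "turn": -0.038},
    {"dx": 0.6, "dy": 3.2, "dz": 0, "turn": -0.038},
    {"dx": 0.6, "dy": 3.2, "dz": 0, "turn": -0.038},
    {"dx": 0.6, "dy": 3.2, "dz": 0, "turn": -0.038},
  ],
  fingers=0,
  grip_force=20,
)

```text
time: 1.1
tool_pos: [0.3572, -0.2405, 0.2308]
tcp_rot: [-3.141, 0.026, 0.001]
wrist_force: [0.2, 0.0, 0.3]
width: 0.0
```

Emit:
jog_arm(
  motion=[
    {"dx": 0.65, "dy": 3.5, "dz": 0, "turn": 0},
    {"dx": 0.65, "dy": 3.5, "dz": 0, "turn": 0},
    {"dx": 0.65, "dy": 3.5, "dz": 0, "turn": 0},
    {"dx": 0.65, "dy": 3.5, "dz": 0, "turn": 0},
    {"dx": 0.65, "dy": 3.5, "dz": 0, "turn": 0},
    {"dx": 0.65, "dy": 3.5, "dz": 0, "turn": 0},
    {"dx": 0.65, "dy": 3.5, "dz": 0, "turn": 0},
    {"dx": 0.65, "dy": 3.5, "dz": 0, "turn": 0},
    {"dx": 0.65, "dy": 3.5, "dz": 0, "turn": 0},
    {"dx": 0.65, "dy": 3.5, "dz": 0, "turn": 0},
    {"dx": 0.65, "dy": 3.5, "dz": 0, "turn": 0},
    {"dx": 0.65, "dy": 1.8, "dz": 0, "turn": 0},
  ],
)

```text
time: 2.1
tool_pos: [0.4352, 0.1642, 0.231]
tcp_rot: [-3.14, 0.019, 0.001]
wrist_force: [-0.3, -0.1, 0.2]
width: 0.003
```

```bash
python3 - <<'E'
from h import *
# tab/flag profile in top & scene depth within flag's y band (dock frame)
for n in('top','scene'):
    W=pts(n,np.load(f'pics/{n}0.npy')).reshape(-1,3)
    m=(abs(W[:,1]-.161)<.030)&(W[:,2]>.06)&(W[:,0]>.48)&(W[:,0]<.62)
    q=W[m]
    for a in np.arange(.49,.62,.01):
        k=q[(q[:,0]>=a)&(q[:,0]<a+.01)]
        if len(k): print(n,round(a,2),len(k),np.percentile(k[:,2],[5,50,95]).round(3))
# fit the angle with the hinge known, from the scene view's edge too
print(bot.read_state()['tool_pos'])
shot('scene','s1')
E
```

```text
top 0.51 83 [0.11  0.118 0.133]
top 0.52 85 [0.107 0.111 0.135]
top 0.53 97 [0.104 0.107 0.11 ]
top 0.54 98 [0.101 0.104 0.109]
top 0.55 97 [0.098 0.102 0.105]
top 0.56 95 [0.095 0.099 0.102]
top 0.57 94 [0.092 0.095 0.098]
top 0.58 90 [0.088 0.091 0.095]
top 0.59 94 [0.086 0.089 0.092]
top 0.6 57 [0.083 0.089 0.091]
scene 0.51 31 [0.11  0.114 0.12 ]
scene 0.52 106 [0.108 0.113 0.136]
scene 0.53 54 [0.106 0.108 0.111]
scene 0.54 55 [0.103 0.106 0.108]
scene 0.55 59 [0.1   0.103 0.106]
scene 0.56 58 [0.097 0.1   0.103]
scene 0.57 57 [0.094 0.096 0.099]
scene 0.58 63 [0.09  0.093 0.096]
scene 0.59 52 [0.089 0.09  0.092]
scene 0.6 60 [0.084 0.09  0.092]
scene 0.61 1 [0.08 0.08 0.08]
[0.43515241 0.16415487 0.23096976]
```

The flag angle is about 0.29 rad: the plate profile fits, and the tab top is near z = 0.136. Next I'll come down in front of the tab and feel for contact.

Emit:
jog_arm(
  motion=[
    {"dx": 1.0, "dy": -0.3, "dz": -1.5, "turn": 0},
    {"dx": 2.0, "dy": 0, "dz": -3.0, "turn": 0},
    {"dx": 2.0, "dy": 0, "dz": -3.0, "turn": 0},
    {"dx": 0.5, "dy": 0, "dz": -2.0, "turn": 0},
    {"dx": 0.3, "dy": 0, "dz": -0.8, "turn": 0},
    {"dx": 0, "dy": 0, "dz": 0, "turn": 0},
  ],
)

```text
time: 2.65
tool_pos: [0.4916, 0.1568, 0.1254]
tcp_rot: [3.14, -0.023, -0.009]
wrist_force: [-0.9, -0.3, 0.6]
width: 0.003
```

Emit:
jog_arm(
  motion=[
    {"dx": 0.2, "dy": 0, "dz": 0, "turn": 0},
    {"dx": 0.2, "dy": 0, "dz": 0, "turn": 0},
    {"dx": 0.2, "dy": 0, "dz": 0, "turn": 0},
  ],
)

```text
time: 2.9
tool_pos: [0.5008, 0.1581, 0.1303]
tcp_rot: [-3.141, 0.022, -0.005]
wrist_force: [-0.8, -0.4, 0.2]
width: -0.004
```

Emit:
jog_arm(
  motion=[
    {"dx": 0.2, "dy": 0, "dz": 0, "turn": 0},
    {"dx": 0.1, "dy": 0, "dz": 0, "turn": 0},
  ],
)

```text
time: 3.07
tool_pos: [0.5036, 0.1581, 0.1297]
tcp_rot: [-3.141, 0.022, -0.004]
wrist_force: [-0.5, 0.4, -0.2]
width: 0.001
```

Emit:
jog_arm(
  motion=[
    {"dx": 0.2, "dy": 0, "dz": 0, "turn": 0},
    {"dx": 0, "dy": 0, "dz": 0, "turn": 0},
  ],
)

```text
time: 3.23
tool_pos: [0.5052, 0.1579, 0.1288]
tcp_rot: [-3.141, 0.022, -0.002]
wrist_force: [-0.3, -0.4, -0.6]
width: -0.0
```

Emit:
jog_arm(
  motion=[
    {"dx": 0.2, "dy": 0, "dz": 0, "turn": 0},
    {"dx": 0, "dy": 0, "dz": 0, "turn": 0},
  ],
)

```text
time: 3.4
tool_pos: [0.5069, 0.1578, 0.1284]
tcp_rot: [-3.141, 0.022, -0.001]
wrist_force: [0.1, -0.1, -0.2]
width: 0.005
```

```bash
cat >> h.py <<'E'
def crop(f,n,x0,x1,y0,y1):
    p,d=shot(n,f); cv2.imwrite('pics/'+f+'c.png',cv2.resize(cv2.imread('pics/'+f+'.png')[y0:y1,x0:x1],None,fx=5,fy=5,interpolation=cv2.INTER_CUBIC))
E
python3 - <<'E'
from h import *
crop('s2','scene',225,345,90,210)
print(bot.read_state()['tool_pos'],bot.read_state()['wrist_force'])
E
```

```text
[0.50668812 0.15781071 0.12824689] [-1.1483215  -0.98065746 -0.38595252]
```

View pics/s2c.png

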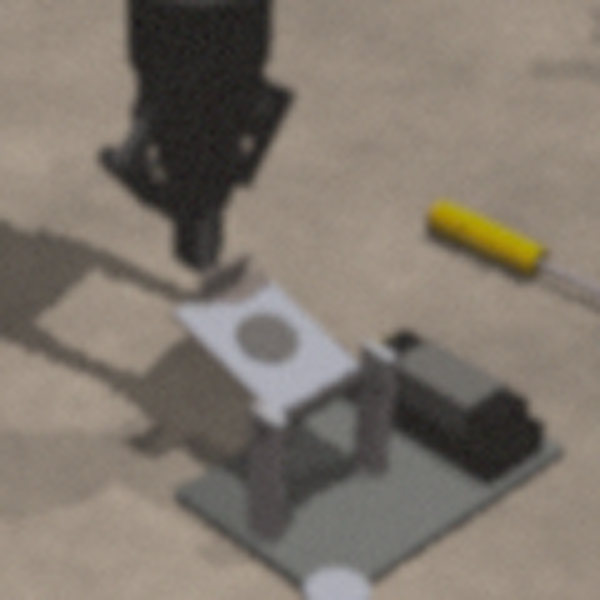

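The fingertip (crop about (197,262)) stands just behind the tab (235,275). Now I start the arc.

Emit:
jog_arm(
  motion=[
    {"dx": 0.2, "dy": 0.3, "dz": 0.3, "turn": 0},
    {"dx": 0.25, "dy": 0, "dz": 0.4, "turn": 0},
    {"dx": 0.27, "dy": 0, "dz": 0.4, "turn": 0},
    {"dx": 0.28, "dy": 0, "dz": 0.4, "turn": 0},
    {"dx": 0.3, "dy": 0, "dz": 0.35, "turn": 0},
    {"dx": 0.32, "dy": 0, "dz": 0.35, "turn": 0},
  ],
)

```text
time: 3.95
tool_pos: [0.5234, 0.1609, 0.151]
tcp_rot: [-3.141, 0.022, -0.001]
wrist_force: [-0.0, -0.2, 0.4]
width: 0.001
```

```bash
cat >> h.py <<'E'
H=np.array([.599,.161,.085])
def flag(n,f):
    p,d=shot(n,f); W=pts(n,d).reshape(-1,3); g=p.reshape(-1,3).max(1)
    m=(abs(W[:,1]-H[1])<.028)&(np.hypot(W[:,0]-H[0],W[:,2]-H[2])<.088)&(np.hypot(W[:,0]-H[0],W[:,2]-H[2])>.02)&(W[:,2]>.055)&(g>80)
    q=W[m]; th=np.arctan2(q[:,2]-H[2],H[0]-q[:,0]); print(n,'flag angle pct',np.percentile(th,[10,30,50,70,90]).round(2),len(q))
E
python3 - <<'E'
from h import *
W=0
flag('scene','s3');flag('top','t3')
s=bot.read_state();print(s['tool_pos'],s['wrist_force'])
E
```

```text
scene flag angle pct [0.33 0.35 0.37 0.41 0.47] 353
top flag angle pct [0.29 0.33 0.35 0.38 0.43] 16
[0.52408822 0.16095333 0.15139677] [ 0.06529488  0.06828763 -0.15572414]
```

The flag barely moved (about 0.35 rad), so the tip lifted over the tab. I'll back off, go lower and push further forward first.

Emit:
jog_arm(
  motion=[
    {"dx": -1.3, "dy": 0, "dz": 0, "turn": 0},
    {"dx": -1.3, "dy": 0, "dz": 0, "turn": 0},
    {"dx": 0, "dy": 0, "dz": -1.2, "turn": 0},
    {"dx": 0, "dy": 0, "dz": -1.1, "turn": 0},
    {"dx": 0.2, "dy": 0, "dz": 0, "turn": 0},
    {"dx": 0.2, "dy": 0, "dz": 0, "turn": 0},
    {"dx": 0.2, "dy": 0, "dz": 0, "turn": 0},
    {"dx": 0.2, "dy": 0, "dz": 0, "turn": 0},
    {"dx": 0.2, "dy": 0, "dz": 0, "turn": 0},
    {"dx": 0.1, "dy": 0, "dz": 0, "turn": 0},
  ],
)

```text
time: 4.88
tool_pos: [0.5083, 0.1609, 0.1277]
tcp_rot: [-3.141, 0.023, 0.0]
wrist_force: [-2.3, -1.1, 2.3]
width: -0.0
```

Emit:
jog_arm(
  motion=[
    {"dx": 0.2, "dy": 0, "dz": 0, "turn": 0},
    {"dx": 0.1, "dy": 0, "dz": 0, "turn": 0},
    {"dx": 0, "dy": 0, "dz": 0, "turn": 0},
  ],
)

```text
time: 5.13
tool_pos: [0.508, 0.1608, 0.1268]
tcp_rot: [3.141, -0.023, -0.01]
wrist_force: [-8.4, 0.0, 4.1]
width: -0.0
```

Emit:
jog_arm(
  motion=[
    {"dx": 0.2, "dy": 0, "dz": 0, "turn": 0},
    {"dx": 0.1, "dy": 0, "dz": 0, "turn": 0},
    {"dx": 0, "dy": 0, "dz": 0, "turn": 0},
  ],
)

```text
time: 5.38
tool_pos: [0.5079, 0.1608, 0.1262]
tcp_rot: [3.141, -0.023, -0.021]
wrist_force: [-15.5, 1.9, 8.4]
width: -0.0
```

```bash
python3 - <<'E'
from h import *
flag('scene','s4')
for i in range(3):
    s=bot.read_state();print(s['tool_pos'],s['wrist_force'])
E
```

```text
scene flag angle pct [0.31 0.33 0.36 0.39 0.44] 361
[0.50787845 0.16083486 0.12611646] [-16.60694193   1.2457374    8.71971695]
[0.50787845 0.16083486 0.12611646] [-16.60694193   1.2457374    8.71971695]
[0.50787845 0.16083486 0.12611646] [-16.60694193   1.2457374    8.71971695]
```

There's contact at TCP x = 0.508, but a purely forward push jams by friction (16 N and no rotation, with the flag away from its stops). With that contact kept, moving along the arc (mostly upward) should carry the tab.

Emit:
jog_arm(
  motion=[
    {"dx": 0, "dy": 0, "dz": 0.4, "turn": 0},
    {"dx": 0.1, "dy": 0, "dz": 0.4, "turn": 0},
    {"dx": 0.2, "dy": 0, "dz": 0.4, "turn": 0},
  ],
)

```text
time: 5.68
tool_pos: [0.5158, 0.1607, 0.1392]
tcp_rot: [3.141, -0.022, -0.003]
wrist_force: [-2.4, -0.1, 0.9]
width: -0.001
```

```bash
python3 - <<'E'
from h import *
flag('scene','s5')
s=bot.read_state();print(s['tool_pos'],s['wrist_force'])
E
```

```text
scene flag angle pct [0.48 0.5  0.53 0.56 0.62] 378
[0.5170675  0.16079215 0.14048132] [-5.64888819 -1.2993024   5.38545506]
```

That works: the flag is at about 0.47 rad. Continuing along the arc.

Emit:
jog_arm(
  motion=[
    {"dx": 0.3, "dy": 0, "dz": 0.37, "turn": 0},
    {"dx": 0.3, "dy": 0, "dz": 0.36, "turn": 0},
    {"dx": 0.32, "dy": 0, "dz": 0.34, "turn": 0},
    {"dx": 0.34, "dy": 0, "dz": 0.33, "turn": 0},
    {"dx": 0.35, "dy": 0, "dz": 0.31, "turn": 0},
  ],
)

```text
time: 6.15
tool_pos: [0.5338, 0.1604, 0.1571]
tcp_rot: [3.141, -0.022, 0.002]
wrist_force: [-2.5, -3.0, 3.8]
width: -0.005
```

```bash
python3 - <<'E'
from h import *
flag('scene','s6')
s=bot.read_state();print(s['tool_pos'],s['wrist_force'])
E
```

```text
scene flag angle pct [0.75 0.78 0.81 0.84 0.91] 409
[0.53492538 0.1604858  0.15791078] [-3.15050739 -2.77498984  5.34394906]
```

Emit:
jog_arm(
  motion=[
    {"dx": 0.38, "dy": 0, "dz": 0.27, "turn": 0},
    {"dx": 0.39, "dy": 0, "dz": 0.25, "turn": 0},
    {"dx": 0.4, "dy": 0, "dz": 0.23, "turn": 0},
    {"dx": 0.41, "dy": 0, "dz": 0.2, "turn": 0},
    {"dx": 0.42, "dy": 0, "dz": 0.18, "turn": 0},
    {"dx": 0.43, "dy": 0, "dz": 0.16, "turn": 0},
    {"dx": 0.43, "dy": 0, "dz": 0.13, "turn": 0},
  ],
)

```text
time: 6.78
tool_pos: [0.5631, 0.1599, 0.1728]
tcp_rot: [3.14, -0.022, 0.005]
wrist_force: [-4.3, -4.8, 12.7]
width: -0.003
```

```bash
python3 - <<'E'
from h import *
flag('scene','s7')
s=bot.read_state();print(s['tool_pos'],s['wrist_force'])
E
```

```text
scene flag angle pct [1.12 1.14 1.17 1.21 1.28] 344
[0.56441216 0.15989149 0.17333388] [-2.53239668 -5.53406942  9.21206186]
```

The flag is at about 1.13 rad. I'll move behind the free edge and push the back (cross) side past upright.

Emit:
jog_arm(
  motion=[
    {"dx": -0.5, "dy": 0.1, "dz": 0.8, "turn": 0},
    {"dx": -2.0, "dy": 0, "dz": 0.4, "turn": 0},
    {"dx": -2.5, "dy": 0, "dz": 0, "turn": 0},
    {"dx": -0.3, "dy": 0, "dz": -2.0, "turn": 0},
    {"dx": 0, "dy": 0, "dz": -2.0, "turn": 0},
    {"dx": 0, "dy": 0, "dz": -1.0, "turn": 0},
    {"dx": 1.0, "dy": 0, "dz": 0, "turn": 0},
    {"dx": 1.0, "dy": 0, "dz": 0, "turn": 0},
    {"dx": 0.5, "dy": 0, "dz": 0, "turn": 0},
  ],
)

```text
time: 7.58
tool_pos: [0.5367, 0.1622, 0.1339]
tcp_rot: [-3.141, 0.023, -0.005]
wrist_force: [0.9, 0.6, 0.3]
width: 0.001
```

```bash
python3 - <<'E'
from h import *
crop('s8','scene',225,345,90,210)
s=bot.read_state();print(s['tool_pos'],s['wrist_force'])
E
```

```text
[0.53746972 0.16225433 0.13422537] [ 1.00410835 -0.60238672  1.24628541]
```

View pics/s8c.png

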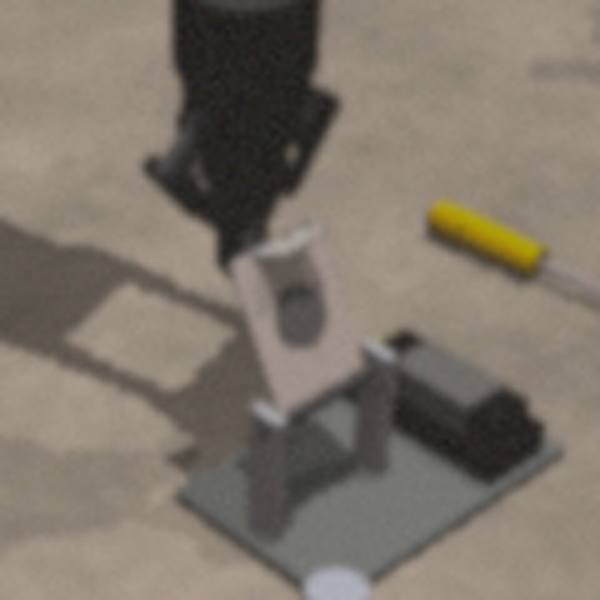

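The flag stands steeply, its edge at crop (275,245), with the finger behind it. Now I push forward.

Emit:
jog_arm(
  motion=[
    {"dx": 0.4, "dy": 0, "dz": 0, "turn": 0},
    {"dx": 0.4, "dy": 0, "dz": 0, "turn": 0},
    {"dx": 0.5, "dy": 0, "dz": 0, "turn": 0},
    {"dx": 0.5, "dy": 0, "dz": 0, "turn": 0},
    {"dx": 0.6, "dy": 0, "dz": 0, "turn": 0},
    {"dx": 0.6, "dy": 0, "dz": 0, "turn": 0},
  ],
)

```text
time: 8.13
tool_pos: [0.5642, 0.1618, 0.1341]
tcp_rot: [3.141, -0.022, 0.001]
wrist_force: [-4.7, -2.9, 17.3]
width: -0.003
```

Emit:
jog_arm(
  motion=[
    {"dx": 0.6, "dy": 0, "dz": 0, "turn": 0},
    {"dx": 0.6, "dy": 0, "dz": 0, "turn": 0},
    {"dx": 0.6, "dy": 0, "dz": 0, "turn": 0},
    {"dx": 0.6, "dy": 0, "dz": 0, "turn": 0},
    {"dx": 0.6, "dy": 0, "dz": 0, "turn": 0},
    {"dx": 0.6, "dy": 0, "dz": 0, "turn": 0},
  ],
)

```text
time: 8.63
tool_pos: [0.6001, 0.1618, 0.1328]
tcp_rot: [-3.141, 0.023, -0.0]
wrist_force: [-0.2, -0.3, 0.6]
width: -0.002
```

```bash
python3 - <<'E'
from h import *
flag('scene','s9')
s=bot.read_state();print(s['tool_pos'],s['wrist_force'])
E
```

```text
scene flag angle pct [1.5  1.63 1.68 1.72 1.86] 25
[0.60096573 0.16177228 0.13237486] [ 0.54216369 -0.70802098 -0.00905498]
```

The flag is past upright, at about 1.7 rad. I'll push on, then ride down the cross face.

Emit:
jog_arm(
  motion=[
    {"dx": 0.6, "dy": 0, "dz": 0, "turn": 0},
    {"dx": 0.6, "dy": 0, "dz": 0, "turn": 0},
    {"dx": 0.6, "dy": 0, "dz": 0, "turn": 0},
    {"dx": 0.6, "dy": 0, "dz": 0, "turn": 0},
    {"dx": 0.6, "dy": 0, "dz": 0, "turn": 0},
    {"dx": 0.6, "dy": 0, "dz": -0.1, "turn": 0},
    {"dx": 0.6, "dy": 0, "dz": -0.2, "turn": 0},
    {"dx": 0.6, "dy": 0, "dz": -0.3, "turn": 0},
    {"dx": 0.6, "dy": 0, "dz": -0.4, "turn": 0},
  ],
)

```text
time: 9.43
tool_pos: [0.6544, 0.1618, 0.1226]
tcp_rot: [-3.141, 0.022, -0.001]
wrist_force: [-0.1, 0.1, 0.7]
width: -0.002
```

Emit:
jog_arm(
  motion=[
    {"dx": 0.3, "dy": 0, "dz": -0.4, "turn": 0},
    {"dx": 0.2, "dy": 0, "dz": -0.4, "turn": 0},
    {"dx": 0, "dy": 0, "dz": -0.4, "turn": 0},
    {"dx": 0, "dy": 0, "dz": -0.4, "turn": 0},
    {"dx": 0, "dy": 0, "dz": -0.4, "turn": 0},
    {"dx": 0, "dy": 0, "dz": 0, "turn": 0},
  ],
)

```text
time: 9.93
tool_pos: [0.6575, 0.1617, 0.1012]
tcp_rot: [3.141, -0.022, -0.003]
wrist_force: [-0.9, -0.2, 0.1]
width: 0.003
```

```bash
python3 - <<'E'
from h import *
flag('scene','s10'); flag('top','t10')
s=bot.read_state();print(s['tool_pos'],s['wrist_force'])
E
```

```text
scene flag angle pct [2.82 2.87 2.89 2.9  2.91] 173
top flag angle pct [2.81 2.86 2.89 2.92 2.95] 96
[0.65802739 0.16178253 0.10221595] [0.4194608  0.0671259  0.63815165]
```

The flag is at about 2.9 rad, in line with tip z = 0.102. The last stretch goes in small steps, watching the force.

Emit:
jog_arm(
  motion=[
    {"dx": 0, "dy": 0, "dz": -0.2, "turn": 0},
    {"dx": 0, "dy": 0, "dz": -0.2, "turn": 0},
    {"dx": 0, "dy": 0, "dz": -0.2, "turn": 0},
    {"dx": 0, "dy": 0, "dz": -0.2, "turn": 0},
    {"dx": 0, "dy": 0, "dz": -0.2, "turn": 0},
    {"dx": 0, "dy": 0, "dz": 0, "turn": 0},
    {"dx": 0, "dy": 0, "dz": 0, "turn": 0},
    {"dx": 0, "dy": 0, "dz": 0, "turn": 0},
  ],
)

```text
time: 10.7
tool_pos: [0.6584, 0.1618, 0.0924]
tcp_rot: [3.141, -0.022, -0.0]
wrist_force: [0.0, 1.4, -0.1]
width: 0.001
```

Emit:
jog_arm(
  motion=[
    {"dx": 0, "dy": 0, "dz": -0.1, "turn": 0},
    {"dx": 0, "dy": 0, "dz": 0, "turn": 0},
    {"dx": 0, "dy": 0, "dz": 0, "turn": 0},
  ],
)

```text
time: 10.95
tool_pos: [0.6585, 0.1618, 0.0916]
tcp_rot: [-3.141, 0.022, -0.0]
wrist_force: [0.5, 0.6, -0.4]
width: 0.005
```

Emit:
jog_arm(
  motion=[
    {"dx": 0, "dy": 0, "dz": -0.1, "turn": 0},
    {"dx": 0, "dy": 0, "dz": 0, "turn": 0},
    {"dx": 0, "dy": 0, "dz": 0, "turn": 0},
  ],
)

```text
time: 11.2
tool_pos: [0.6585, 0.1618, 0.0905]
tcp_rot: [-3.142, 0.022, 0.0]
wrist_force: [0.4, 0.3, -0.2]
width: -0.001
```

Emit:
jog_arm(
  motion=[
    {"dx": 0, "dy": 0, "dz": -0.1, "turn": 0},
    {"dx": 0, "dy": 0, "dz": -0.1, "turn": 0},
    {"dx": 0, "dy": 0, "dz": 0, "turn": 0},
    {"dx": 0, "dy": 0, "dz": 0, "turn": 0},
  ],
)

```text
time: 11.53
tool_pos: [0.6584, 0.1618, 0.0884]
tcp_rot: [3.141, -0.022, -0.0]
wrist_force: [-0.5, -0.3, -0.3]
width: -0.003
```

Emit:
jog_arm(
  motion=[
    {"dx": 0, "dy": 0, "dz": -0.1, "turn": 0},
    {"dx": 0, "dy": 0, "dz": 0, "turn": 0},
    {"dx": 0, "dy": 0, "dz": 0, "turn": 0},
  ],
)

```text
time: 11.78
tool_pos: [0.6584, 0.1618, 0.0875]
tcp_rot: [3.141, -0.022, -0.0]
wrist_force: [0.3, 0.1, -0.2]
width: -0.001
```

```bash
python3 - <<'E'
from h import *
flag('scene','s11'); flag('top','t11')
s=bot.read_state();print(s['tool_pos'],s['wrist_force'])
E
```

```text
scene flag angle pct [3.   3.06 3.09 3.1  3.11] 211
top flag angle pct [1.66 3.01 3.05 3.09 3.12] 89
[0.65847409 0.16182404 0.08755607] [ 0.20542597 -0.8567615  -0.20665513]
```

Emit:
jog_arm(
  motion=[
    {"dx": 0, "dy": 0, "dz": -0.05, "turn": 0},
    {"dx": 0, "dy": 0, "dz": 0, "turn": 0},
    {"dx": 0, "dy": 0, "dz": 0, "turn": 0},
  ],
)

```text
time: 12.13
tool_pos: [0.6585, 0.1618, 0.0871]
tcp_rot: [-3.141, 0.022, -0.0]
wrist_force: [0.1, 0.1, -0.1]
width: -0.001
```

Emit:
jog_arm(
  motion=[
    {"dx": 0, "dy": 0, "dz": -0.05, "turn": 0},
    {"dx": 0, "dy": 0, "dz": 0, "turn": 0},
    {"dx": 0, "dy": 0, "dz": 0, "turn": 0},
  ],
)

```text
time: 12.38
tool_pos: [0.6586, 0.1618, 0.087]
tcp_rot: [-3.141, 0.022, -0.0]
wrist_force: [-1.6, -0.6, 3.9]
width: 0.004
```

Fz rose to 3.9 N at z = 0.087, exactly the flat height, so the stop is just touched. I'll lift away and verify.

Emit:
jog_arm(
  motion=[
    {"dx": 0, "dy": 0, "dz": 0.3, "turn": 0},
    {"dx": 0, "dy": 0, "dz": 1, "turn": 0},
    {"dx": 0, "dy": 0, "dz": 3, "turn": 0},
    {"dx": 0, "dy": 0, "dz": 3, "turn": 0},
    {"dx": 0, "dy": 0, "dz": 3, "turn": 0},
    {"dx": -3, "dy": 0, "dz": 3, "turn": 0},
    {"dx": -4, "dy": 0, "dz": 0, "turn": 0},
    {"dx": -4, "dy": 0, "dz": 0, "turn": 0},
    {"dx": -4, "dy": 0, "dz": 0, "turn": 0},
    {"dx": -4, "dy": 0, "dz": 0, "turn": 0},
    {"dx": -2, "dy": 0, "dz": 0, "turn": 0},
    {"dx": 0, "dy": 0, "dz": 0, "turn": 0},
  ],
)

```text
time: 13.38
tool_pos: [0.4449, 0.1617, 0.2193]
tcp_rot: [-3.141, 0.02, 0.002]
wrist_force: [-0.0, 0.0, -0.9]
width: 0.001
```

```bash
python3 - <<'E'
from h import *
flag('scene','s12'); flag('top','t12')
W=pts('top',np.load('pics/t12.npy'))
m=(abs(W[...,1]-.161)<.028)&(W[...,0]>.62)&(W[...,0]<.68)&(W[...,2]>.07)&(W[...,2]<.12)
q=W[m];print('slope',np.polyfit(q[:,0]-.599,q[:,2],1).round(4),len(q))
W0=pts('top',np.load('pics/top0.npy'))
for u,v in[(161,190),(160,210),(330,215),(327,235)]: print(W0[v,u].round(3),W[v,u].round(3))
a=cv2.imread('pics/t12.png')[110:260,80:430];b=cv2.imread('pics/s12.png')[110:260,190:350]
cv2.imwrite('pics/fin.png',np.vstack([cv2.resize(a,(700,300)),cv2.resize(np.hstack([b,b*0])[:,:350],(700,300))]))
print(bot.read_state()['tool_pos'],bot.read_state()['time'])
E
```

```text
scene flag angle pct [3.01 3.06 3.08 3.1  3.12] 325
top flag angle pct [-3.11  3.05  3.09  3.11  3.13] 581
slope [-0.0086  0.0876] 523
[0.616 0.262 0.05 ] [0.617 0.263 0.047]
[0.564 0.262 0.046] [0.564 0.261 0.05 ]
[nan nan nan] [ 0.559 -0.17   0.086]
[ 0.508 -0.16   0.097] [ 0.509 -0.161  0.094]
[0.44898153 0.16199898 0.22005837] 13.4833
```

View pics/fin.png

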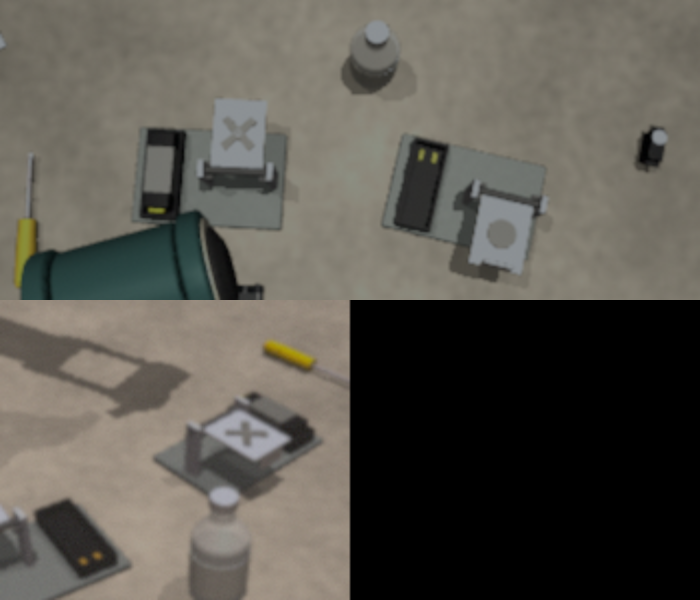

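The full dock's flag lies flat with the cross up (crop (240,132)). The slope is about -0.01 and the face is about 87 mm high. The pack is still seated, and the empty dock's flag and the other things are unmoved. The arm is clear, so I'm handing in.

```bash
python3 -c "
from h import *
print(bot.finish_job())"
```

```text
the job is handed in; nothing more can be done
None
```

The charged dock's flag (the left dock) is now lying flat on its +x side with the cross facing up, and I've handed the job in at about 13.5 s of the 48 s. I pushed the thumb tab up along its arc, then pushed the flag's back past upright, and pressed it down in small steps with closed fingertips. I stopped when the stop was just touched, at 3.9 N and tip height 87 mm.

**Last checks:**
- **Flag:** the depth fit gives a slope of about -0.01 rad and a face height of about 87 mm, which matches flat. The raw angle readings were 3.08–3.09 rad because they are taken on the plate's top face, not its mid-thickness.
- **Surroundings:** the pack's height and position are unchanged within camera noise. The empty dock's flag checked the same by depth at one point. The bottle, screwdriver and servo look undisturbed in the final picture, though the arm hides a little of the table there.

**What went wrong on the way:**
- My first stroke slid over the tab.
- The second jammed by friction at about 17 N, with the flag away from its stops. I cleared it by moving upward along the arc.
- While passing behind the free edge, the force briefly read about 17 N.

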